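Find the tube block's blind bore on the gauge pin and present it hole-up

TASK

One end of the long aluminium tube block lying on the bench has a blind hole, the other end is solid. Pick the block up and feel for the hole on the bore gauge's level pin (turn the block end for end if the pin will not go in) until the pin is fully in and the block's end sits against the gauge plate; then draw it off, and finish still holding the block in the gripper, upright with its hole facing straight up, steady, touching nothing but the gripper and at least 10 cm clear above the bench. Leave the other things on the bench where they are.

Things in the scene. Friction and masses are not known exactly. Their poses are not given: they have to be found in the camera images.
- block: plain aluminium block, 70 mm long (its x axis), 40 x 40 mm square section, about 0.25 kg, lying on a long side. Origin: centre of its underside as it lies, 20 mm below the block's middle; z up as it lies. A round blind hole, 24 mm wide, 40 mm deep, opens in the middle of ONE square end, on the long axis; the pose does not tell which: it has to be felt on the pin, or seen
- end_a (a point): middle of the block's square end face on its +x side, 35 mm from the block's middle; axes as the block's
- end_b (a point): middle of the block's square end face on its -x side, 35 mm from the block's middle; axes as the block's
- gauge: bore gauge fixed to the bench: steel plate 50 mm wide, 64 tall, 12 thick, at the front edge of a base 90 wide, 70 deep, 12 thick. A level pin, 16 mm thick, 30 long, its last 5 mm tapered to 10, sticks out of the plate along the gauge's +y, nothing below it. The hole end goes on up to the plate; a solid end stops at the pin's tip. Origin: on the bench under the pin's root; z up
- pin_root (a point): centre of the pin where it leaves the plate face, 45 mm above the bench; axes as the gauge's
- pin_tip (a point): centre of the pin's free end, 30 mm from pin_root, 45 mm above the bench; axes as the gauge's
- rack: white plastic test-tube rack, 130 x 60 x 61 mm with glass tubes to 90 mm; origin at the centre of its underside, z up; to be left alone
- beaker: glass beaker, 60 mm wide, 80 mm tall; origin at the centre of its underside, z up; to be left alone
- bottle: closed white plastic bottle, 60 mm wide, 120 mm tall; origin at the centre of its underside, z up; to be left alone
- jar: amber glass jar with black cap, 52 mm wide, 70 mm tall; origin at the centre of its underside, z up; to be left alone
- blank: flat solid aluminium slab without any hole, 60 x 50 x 25 mm; origin at the centre of its underside, z up; to be left alone
- mortar: white ceramic bowl, 90 mm wide, 50 mm tall; origin at the centre of its underside, z up; to be left alone
- stopper: reddish rubber stopper, 36 mm wide, 30 mm tall; origin at the centre of its underside, z up; to be left alone
Things that resemble listed ones, but are neither listed nor needed, are in the scene too. What is shaped like the block but green or turquoise is not meant.

How it is judged:
On the way:
1. the gauge pin is fully inside the block's hole, the block's hole end against the gauge plate (mouth centre within 7 mm of the pin's root, axes within 0.2 rad) (distance between end_a and pin_root below 0.007 m and angle between the x axis of block and the y axis of gauge, either way round below 0.2 rad), for 0.2 s.
At the end, for the whole second after the job is handed in: the block is held by the gripper alone, hole end up (long axis within 15 degrees of vertical), its lower end at least 90 mm above the bench, at rest, touching neither gauge nor any other thing (angle between block's own x axis and vertical below 0.26 rad and height (world z) of end_b above 0.09 m and contact force between the fingers and block above 1 N and contact force between block and gauge below 0.1 N and linear speed of block below 0.03 m/s and angular speed of block below 0.3 rad/s and contact force between block and rack below 0.1 N and contact force between block and beaker below 0.1 N and contact force between block and bottle below 0.1 N and contact force between block and jar below 0.1 N and contact force between block and blank below 0.1 N and contact force between block and mortar below 0.1 N and contact force between block and stopper below 0.1 N); the arm keeps its last pose, push and grip.
It fails at once if another thing on the bench is shifted by more than 30 mm or knocked over (distance of any of rack, beaker, bottle, jar, blank, mortar, stopper from where it was at the start of the episode above 0.03 m or angle between any of rack, beaker, bottle, jar, blank, mortar, stopper's own z axis and vertical above 0.5 rad).
It also fails if it takes over 72 s, if anything falls off the work surface, if the arm or the gripper's body presses on something with over 40 N, if the wrist force passes 120 N, or if a joint passes its speed limit or range.

ROBOT

A 6-joint arm with a two-finger parallel gripper is mounted at the origin on the work surface. World frame = base frame: x ahead of the robot, y to its left, z up, the work surface at z = 0. Lengths are in m, angles in rad, forces in N, time in s.
With the tool pointing down it reaches from about 0.25 to 0.775 m from the base axis. Payload 4 kg.
Tool frame: the origin (TCP) lies midway between the tips of the shut fingers; the grasp point (between the pads) lies 19 mm behind it; z points along the fingers, y is the direction in which the jaws open and shut (so a half turn about z gives the same grasp; the last joint's range is limited). The gripper opens to 94 mm and grips with 3 to 60 N. Pads are 16 mm wide; open, the fingers measure 119 mm over their backs; the gripper's body (75 mm by 177 mm) begins 78 mm behind the grasp point.
Start: joints at [-1.401, 0.087, 1.371, -0, 1.684, -0.103], TCP at [0.148, -0.53, 0.206] pointing down, gripper open.
Joint ranges: [-3.1, 3.1], [-0.76, 2.03], [0.27, 2.55], [-1.08, 4.22], [0.17, 2.65], [-2.57, 2.57]. Speed limits (rad/s): [2.79, 2.79, 3.14, 3.14, 3.14, 3.14].

INTERFACE

Orientations are given as [roll, pitch, yaw] about the fixed x, y, z axes, in that order (R = Rz(yaw) Ry(pitch) Rx(roll)).
In Python, from bench import robot, cams gives the robot as it stands.
- The arm moves only by the tool step_arm, never from a script. Its argument "plan" is a list that holds one entry, the list of rows, each a list of 5 numbers: the shift along the world's x, y, z in mm, then the turn about the world's z in rad, then the opening in per cent of the stroke, from 0 (shut) to 100 (fully open). In form: [[[tx, ty, tz, turn, fingers], ...]]. A call has 1 to 8 rows; each row is the pose to reach, as a shift and turn from the pose commanded when the call began; what a row does not reach only later rows make up. A row lasts 1/12 s, in which the tool goes at most 41.7 mm and 7.16 degrees, less where a joint would pass 70% of its speed; a pose out of reach is approached as far as the arm can. A call with a gripper value outside its range is refused whole. The fingers move at their own pace and stop on an object; the grip force is fixed at half the most. Time passes only in rows, so rows that repeat a pose let the fingers close. It gives the time, the measured TCP pose, the force and the opening at its end, in the units of the state.
- robot.get_obs(): the state, without advancing time (a new reading comes with each control period).
- cams.snapshot(name): name is "side" or "top" or "wrist"; returns a dict with "frame" (480x640x3 uint8, red, green, blue), "camera_matrix" (3x3 intrinsics, pixels), "origin" and "attitude" of the camera in the world; the wrist camera has in their place "T_tool_cam" (4x4, takes a point from camera to tool coordinates, whose origin is the TCP and whose axes are the flange's). Camera axes: x right, y down, z forward; pixel columns grow to the right and rows downward; lengths in m; the calibration is good to about 2 mm. A picture is of the moment at which its call begins: read the wrist's pose just before it. There is no depth.
- robot.close_job(): hands the job in, once; it reports no verdict.
The state is a dict: "time": time; "joint_positions": joint angles; "qvel": joint speeds; "joint_torque": joint torques, N m; "tool_pos": TCP position; "ee_rot": TCP orientation; "wrist_force": force on the tool from outside, world axes, zero at the start; "wrist_torque": the same for the moment, N m; "width": finger opening in m.
Only numpy, scipy, OpenCV 4.12 (cv2) and the standard library are available. Lean on these libraries where they do the work, as an engineer would, in place of code of your own. Each camera call takes 0.05 s, during which the arm holds its last target. There are 200 camera calls.

## Working session

There is one attempt and no reset: what is moved stays moved. The work goes in short steps, Python scripts to look and compute and a tool call to move; the robot and the scene stay as the last step left them, time stands still between calls to the robot, and variables do not carry over. Pictures are saved under pics/ and viewed, about 8 in all and at most 12, crops included, and the job is handed in when it is done.

Besides the shell and the picture viewer there is one more tool, called after ">>>" in YAML: its name, and indented under it one key for each argument. step_arm: Moves the arm, as the interface text tells. Its arguments: {"type":"object","properties":{"plan":{"type":"array"}},"required":["plan"]}

```bash
ls; mkdir -p pics; cat > h.py <<'E'
from bench import robot, cams
import numpy as np, cv2
from scipy.spatial.transform import Rotation as Rot
def snap(name,fn=None):
    o=robot.get_obs(); s=cams.snapshot(name)
    if fn: cv2.imwrite(f'pics/{fn}.png',s['frame'][:,:,::-1])
    return o,s
def campose(o,s):
    if 'T_tool_cam' in s:
        T=np.eye(4);T[:3,:3]=Rot.from_euler('xyz',o['ee_rot']).as_matrix() if np.size(o['ee_rot'])==3 else np.array(o['ee_rot']).reshape(3,3)
        T[:3,3]=o['tool_pos'];T=T@np.array(s['T_tool_cam']);return T[:3,:3],T[:3,3]
    a=np.array(s['attitude']);return (Rot.from_euler('xyz',a).as_matrix() if a.size==3 else a.reshape(3,3)),np.array(s['origin'])
def ray(o,s,uv):
    R,c=campose(o,s); d=R@np.linalg.inv(s['camera_matrix'])@np.array([*uv,1.]);return c,d
def onz(o,s,uv,z):
    c,d=ray(o,s,uv);return (c+d*(z-c[2])/d[2]).round(4)
def proj(o,s,p):
    R,c=campose(o,s);q=np.array(s['camera_matrix'])@R.T@(np.array(p)-c);return (q[:2]/q[2]).round(1)
E
python3 - <<'E'
from h import *
for n in('top','side','wrist'):
    o,s=snap(n,n+'0'); print(n,{k:v for k,v in s.items() if k!='frame'})
print(o)
E
```

```text
pics
top {'camera_matrix': array([[541.52648419,   0.        , 320.22941637],
       [  0.        , 541.52648419, 249.7663868 ],
       [  0.        ,   0.        ,   1.        ]]), 'origin': array([ 0.32888704, -0.05513476,  1.07034985]), 'attitude': array([-2.95390803,  0.01464552, -1.58701478])}
side {'camera_matrix': array([[444.22379057,   0.        , 324.60297832],
       [  0.        , 444.22379057, 240.71401981],
       [  0.        ,   0.        ,   1.        ]]), 'origin': array([0.45036173, 0.57149783, 0.54743489]), 'attitude': array([-2.24596282,  0.01007965, -3.01111631])}
wrist {'camera_matrix': array([[432.01965732,   0.        , 316.0501336 ],
       [  0.        , 432.01965732, 234.89587792],
       [  0.        ,   0.        ,   1.        ]]), 'T_tool_cam': array([[-7.78657087e-04, -9.61106145e-01, -2.76178152e-01,
         7.96983712e-02],
       [ 9.99999559e-01, -6.03446481e-04, -7.19392976e-04,
         5.76979136e-04],
       [ 5.24754276e-04, -2.76178590e-01,  9.61106191e-01,
        -1.78558210e-01],
       [ 0.00000000e+00,  0.00000000e+00,  0.00000000e+00,
         1.00000000e+00]])}
{'time': 0.1, 'joint_positions': array([-1.40110462e+00,  8.78981527e-02,  1.37209565e+00, -7.43455332e-06,
        1.68360814e+00, -1.03102321e-01]), 'qvel': array([ 0.00118305, -0.00182047, -0.00598147, -0.00033766,  0.00058559,
        0.00174757]), 'joint_torque': array([ 2.39125024e-03, -3.41253197e+01, -3.03301191e+01,  7.21494528e-02,
        3.04263749e-02, -1.01344317e-04]), 'tool_pos': array([ 0.14809027, -0.52917231,  0.2044157 ]), 'ee_rot': array([-3.13959327e+00, -1.99446420e-04,  2.72793001e-01]), 'wrist_force': array([-0.52605189,  0.57670847,  0.24668143]), 'wrist_torque': array([-0.02750159,  0.04423523,  0.02012632]), 'width': 0.09414583129498943}
```

View pics/top0.png

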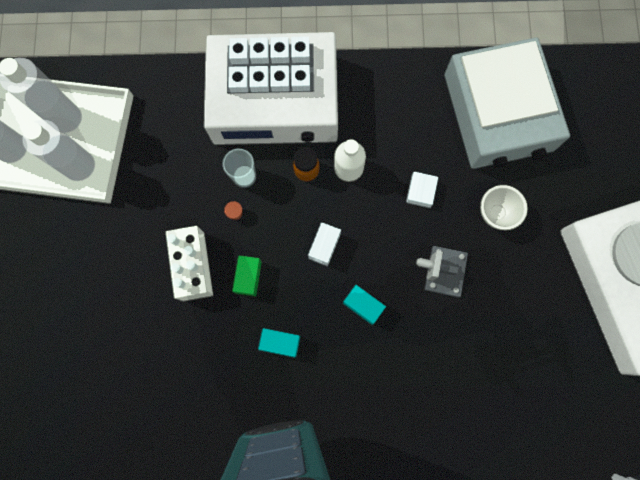

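View pics/side0.png

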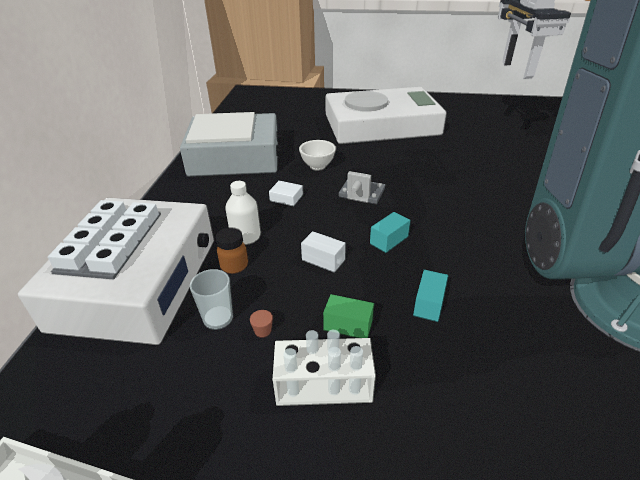

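```bash
python3 - <<'E'
from h import *
o,s=snap('top'); f=s['frame'][:,:,::-1]
g=cv2.cvtColor(s['frame'],cv2.COLOR_RGB2GRAY)
def blob(x0,y0,x1,y1,th):
    m=np.zeros_like(g);m[y0:y1,x0:x1]=(g[y0:y1,x0:x1]>th)*255
    c=max(cv2.findContours(m,0,2)[0],key=cv2.contourArea);return c
for th in(150,200,235):
    c=blob(295,205,355,285,th);r=cv2.minAreaRect(c);b=cv2.boxPoints(r)
    P=np.array([onz(o,s,p,.04) for p in b]);print(th,r,P[:,:2].mean(0),np.linalg.norm(P[1]-P[0]),np.linalg.norm(P[2]-P[1]),(P[1]-P[0])[:2],(P[2]-P[1])[:2])
print('pin tip z.045',onz(o,s,(418,263),.045),'plate', onz(o,s,(436,263),.064))
w=cv2.resize(f[230:310,395:485],None,fx=4,fy=4,interpolation=2)
w2=cv2.resize(f[205:285,285:365],None,fx=4,fy=4,interpolation=2)
o,s=snap('side');f=s['frame'][:,:,::-1]
v=cv2.resize(f[160:215,325:400],None,fx=5,fy=5,interpolation=2)
v2=cv2.resize(f[225:280,290:355],None,fx=5,fy=5,interpolation=2)
C=np.zeros((600,800,3),np.uint8)
for im,x,y in((w,0,0),(w2,400,0),(v,0,322),(v2,400,322)):C[y:y+im.shape[0],x:x+im.shape[1]]=im[:600-y,:800-x]
cv2.imwrite('pics/c1.png',C)
E
```

```text
150 ((323.78851318359375, 243.0725555419922), (21.37172508239746, 38.32606506347656), 22.2490234375) [ 0.538125 -0.050375] 0.07584616008737692 0.041903341155568964 [ 0.07   -0.0292] [-0.017  -0.0383]
200 ((324.137939453125, 242.15516662597656), (20.42648696899414, 35.467811584472656), 21.801410675048828) [ 0.5399   -0.051075] 0.07023218635355166 0.04003610870202048 [ 0.065  -0.0266] [-0.016  -0.0367]
235 ((324.0517578125, 242.1206817626953), (19.498008728027344, 33.98224639892578), 21.801406860351562) [ 0.539975 -0.05095 ] 0.06718630812896333 0.038249836600958174 [ 0.0622 -0.0254] [-0.0152 -0.0351]
pin tip z.045 [ 0.4945 -0.2299  0.045 ] plate [ 0.4908 -0.2604  0.064 ]
```

View pics/c1.png

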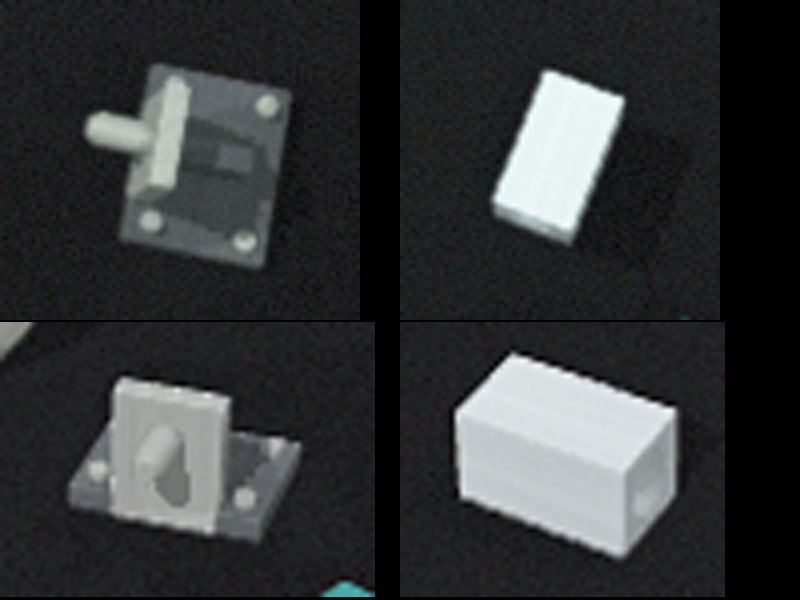

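>>> step_arm:
  plan:
    - [[330,300,0,-0.66,100],[330,300,0,-0.66,100],[330,300,0,-0.66,100],[330,300,0,-0.66,100],[330,300,0,-0.66,100],[330,300,0,-0.66,100],[330,300,0,-0.66,100],[330,300,0,-0.66,100]]

```text
time: 0.92
tool_pos: [0.3836, -0.3154, 0.2056]
ee_rot: [3.141, -0.0, -0.388]
wrist_force: [0.9, -0.5, 0.4]
width: 0.094
```

>>> step_arm:
  plan:
    - [[83,76,0,0,100],[83,76,0,0,100],[83,76,0,0,100],[83,76,0,0,100],[83,76,0,0,100],[83,76,0,0,100]]

```text
time: 1.42
tool_pos: [0.4651, -0.2413, 0.2053]
ee_rot: [3.141, 0.001, -0.387]
wrist_force: [-0.1, -1.0, -0.4]
width: 0.0938
```

```bash
python3 - <<'E'
from h import *
o,s=snap('wrist','w1'); print(o['tool_pos'],o['ee_rot'],o['wrist_force'])
for p in((.54,-.051,.04),(.4945,-.23,.045),(.49,-.26,.064)):print(proj(o,s,p))
E
```

```text
[ 0.46511362 -0.24128013  0.20530163] [ 3.14082169e+00  7.71073812e-04 -3.87202050e-01] [-0.12283271 -1.02046845 -0.39657876]
[ 64.8 216. ]
[287.6 185.9]
[325.5 180.6]
```

View pics/w1.png

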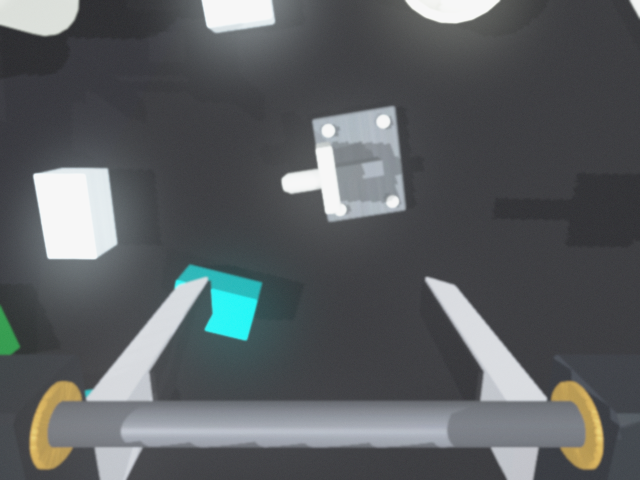

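```bash
python3 - <<'E'
from h import *
o,s=snap('wrist')
B=np.array([onz(o,s,p,.012) for p in((313,120),(395,107),(406,210),(330,222))])
for i in range(4):
    d=B[(i+1)%4]-B[i];print(B[i],np.linalg.norm(d).round(4),np.arctan2(d[1],d[0]).round(3))
print('tip',onz(o,s,(282,183),.045),'tip top edge',onz(o,s,(303,170),.053),onz(o,s,(303,191),.045))
g=cv2.cvtColor(s['frame'],cv2.COLOR_RGB2GRAY)
c=np.array([onz(o,s,p,.04) for p in((34,174),(88,169),(97,258),(48,259))]);print(c,c.mean(0))
cv2.imwrite('pics/c2.png',cv2.resize(s['frame'][95:235,270:420,::-1],None,fx=4,fy=4,interpolation=2))
E
```

```text
[ 0.5327 -0.2678  0.012 ] 0.0685 -1.808
[ 0.5166 -0.3344  0.012 ] 0.0882 2.913
[ 0.4307 -0.3144  0.012 ] 0.0678 1.343
[ 0.446  -0.2484  0.012 ] 0.0888 -0.22
tip [ 0.4981 -0.2273  0.045 ] tip top edge [ 0.5021 -0.2472  0.053 ] [ 0.4859 -0.2402  0.045 ]
[[ 0.579  -0.0469  0.04  ]
 [ 0.5661 -0.0887  0.04  ]
 [ 0.4983 -0.0573  0.04  ]
 [ 0.5132 -0.0187  0.04  ]] [ 0.53915 -0.0529   0.04   ]
```

View pics/c2.png

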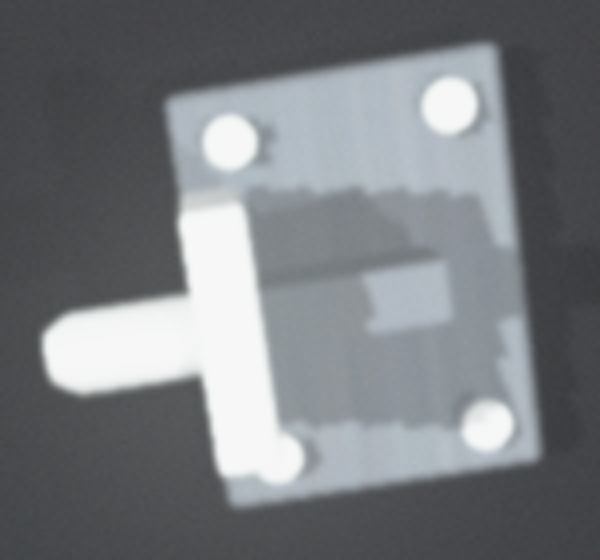

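>>> step_arm:
  plan:
    - [[91,182,-60,0,100],[91,182,-60,0,100],[91,182,-60,0,100],[91,182,-60,0,100],[91,182,-60,0,100],[91,182,-60,0,100],[91,182,-100,0,100],[91,182,-140,0,100]]

```text
time: 2.18
tool_pos: [0.5592, -0.0603, 0.068]
ee_rot: [-3.141, -0.008, -0.387]
wrist_force: [1.0, -0.5, -1.7]
width: 0.0942
```

```bash
python3 - <<'E'
from h import *
o,s=snap('wrist','w2'); print(o['tool_pos'],o['ee_rot'],o['wrist_force'])
E
```

```text
[ 0.55919239 -0.06033158  0.06801918] [-3.14077649 -0.00838556 -0.38744182] [ 0.96209009 -0.53691348 -1.66066297]
```

View pics/w2.png

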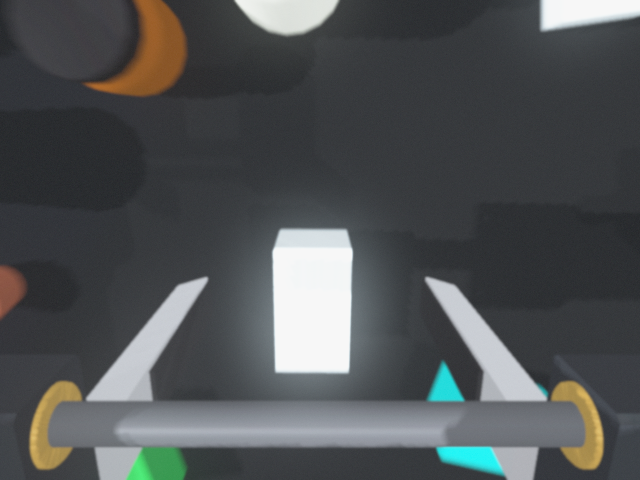

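>>> step_arm:
  plan:
    - [[0,0,-40,0,100],[0,0,-58,0,100],[0,0,-58,0,100],[0,0,-58,0,100]]

```text
time: 2.57
tool_pos: [0.5558, -0.0603, 0.0076]
ee_rot: [3.141, 0.002, -0.389]
wrist_force: [0.6, 0.3, 1.0]
width: 0.0942
```

```bash
python3 - <<'E'
from h import *
o,s=snap('wrist'); print(o['tool_pos'],o['ee_rot'],o['wrist_force'])
o2=dict(o);o2['tool_pos']=[0.55919239,-0.06033158,0.06801918];o2['ee_rot']=[-3.14077649,-0.00838556,-0.38744182]
for uv in((313,248),(313,372)):
    p=onz(o2,s,uv,.04);print(p,np.dot(p[:2]-o['tool_pos'][:2],[.925,-.379]))
E
```

```text
[ 0.55576614 -0.06028864  0.00757199] [ 3.14089852e+00  1.92307667e-03 -3.89284351e-01] [0.59200017 0.29236636 1.02296573]
[ 0.5726 -0.065   0.04  ] 0.017356927841971327
[ 0.507 -0.038  0.04 ] -0.05355607215802867
```

>>> step_arm:
  plan:
    - [[0,0,-3,0,100],[0,0,-3,0,0],[0,0,-3,0,0],[0,0,-3,0,0],[0,0,-3,0,0],[0,0,-3,0,0],[0,0,-3,0,0],[0,0,-3,0,0]]

```text
time: 3.28
tool_pos: [0.5566, -0.0589, 0.0045]
ee_rot: [3.141, 0.0, -0.387]
wrist_force: [-0.8, 0.7, -0.3]
width: 0.0507
```

>>> step_arm:
  plan:
    - [[0,0,0,0,0],[0,0,20,0,0],[0,0,60,0,0],[0,0,95,0,0],[0,0,95,0,0],[0,0,95,0,0]]

```text
time: 3.78
tool_pos: [0.5582, -0.0593, 0.1018]
ee_rot: [-3.141, -0.005, -0.387]
wrist_force: [-1.2, -0.2, -3.3]
width: 0.0399
```

>>> step_arm:
  plan:
    - [[0,0,0,0.12,0],[0,0,0,0.24,0],[0,0,0,0.36,0],[-5,-10,0,0.48,0],[-15,-30,0,0.6,0],[-25,-55,0,0.72,0],[-35,-80,0,0.84,0],[-44,-99,0,0.96,0]]

```text
time: 4.45
tool_pos: [0.51, -0.1586, 0.0959]
ee_rot: [-3.137, 0.004, 0.578]
wrist_force: [0.7, 0.1, -2.9]
width: 0.0399
```

>>> step_arm:
  plan:
    - [[0,0,0,0.12,0],[0,0,0,0.24,0],[0,0,0,0.36,0],[0,0,0,0.48,0],[0,0,0,0.6,0],[0,0,0,0.72,0],[0,0,0,0.77,0],[0,0,0,0.77,0]]

```text
time: 5.12
tool_pos: [0.5106, -0.1571, 0.096]
ee_rot: [-3.135, -0.001, 1.343]
wrist_force: [0.1, -0.2, -3.0]
width: 0.0398
```

```bash
python3 - <<'E'
from h import *
o,s=snap('wrist','w3'); print(o['tool_pos'],o['ee_rot'],o['wrist_force'],o['wrist_torque'])
o,t=snap('side','s3')
C=np.zeros((480,800,3),np.uint8);C[:360,:400]=cv2.resize(s['frame'][:,:,::-1],None,fx=.75,fy=.75)[:,40:440]
v=cv2.resize(t['frame'][90:210,270:403,::-1],None,fx=3,fy=3,interpolation=2);C[:360,400:799]=v
cv2.imwrite('pics/c3.png',C)
g=np.array(o['tool_pos'])
for d in((0,0,0),(0,0,.019)):print(proj(o,t,g+d))
E
```

```text
[ 0.51060797 -0.1570846   0.09603324] [-3.13541557e+00 -1.20076596e-03  1.34349879e+00] [ 0.09943925 -0.16904553 -2.97119036] [ 0.04402364 -0.10451898 -0.08920225]
[345.1 186.1]
[345.3 177.5]
```

View pics/c3.png

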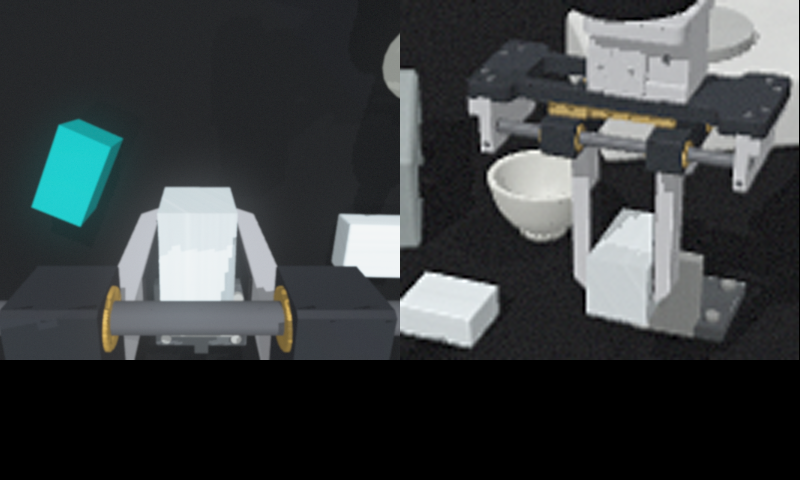

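```bash
python3 - <<'E'
from h import *
f=cv2.imread('pics/w3.png'); o=robot.get_obs()
T=None
_,s=snap('wrist'); T=np.array(s['T_tool_cam']);K=np.array(s['camera_matrix'])
def rt(uv): d=T[:3,:3]@np.linalg.inv(K)@np.array([*uv,1.]);return T[:3,3],d
ex=np.array([0,0,0])
for uv in((265,249),(357,249),(265,283),(366,283)):
    c,d=rt(uv); k=(.0174-c[0])/d[0]; print('x=.0174',(c+k*d).round(4))
# triangulate by width 40mm: depth along cam z
for (u0,u1,v) in((267,360,249),(265,368,283)):
    z=K[0,0]*.04/(u1-u0);p=T[:3,:3]@(np.linalg.inv(K)@np.array([(u0+u1)/2,v,1])*z)+T[:3,3];print('width',p.round(4))
cv2.imwrite('pics/c4.png',cv2.resize(f[235:420,200:440],None,fx=3,fy=3,interpolation=2))
E
```

```text
x=.0174 [ 0.0174 -0.0245  0.0144]
x=.0174 [0.0174 0.0187 0.0143]
x=.0174 [ 0.0174 -0.0197 -0.0273]
x=.0174 [ 0.0174  0.0183 -0.0273]
width [ 0.0225 -0.0016 -0.0016]
width [ 0.0154 -0.0003 -0.0224]
```

View pics/c4.png

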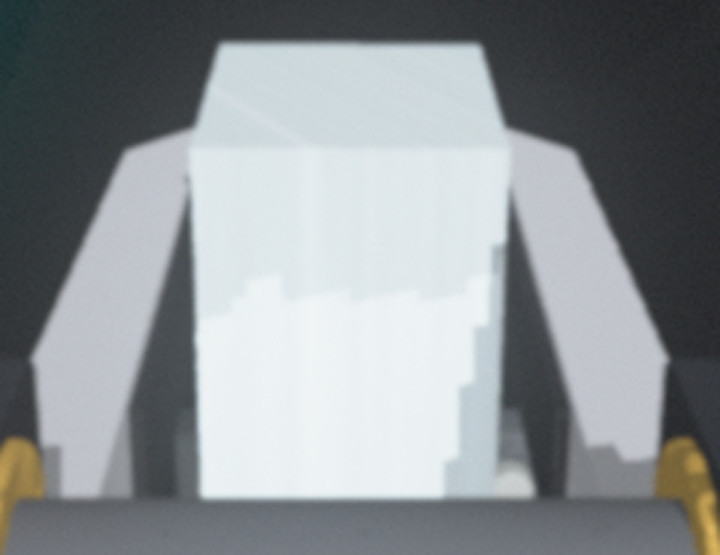

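>>> step_arm:
  plan:
    - [[2,0,-30,0,0],[2,0,-57,0,0],[2,0,-57,0,0],[2,0,-57,0,0]]

```text
time: 5.6
tool_pos: [0.5126, -0.1571, 0.0403]
ee_rot: [-3.136, -0.001, 1.342]
wrist_force: [-0.0, -0.5, -1.6]
width: 0.0397
```

>>> step_arm:
  plan:
    - [[-3,-12,0,0,0],[-5,-20,0,0,0],[-6,-24,0,0,0],[-7,-28,0,0,0],[-7,-28,0,0,0]]

```text
time: 6.02
tool_pos: [0.5072, -0.1868, 0.0424]
ee_rot: [-3.141, -0.0, 1.341]
wrist_force: [0.8, -0.2, -9.0]
width: 0.0402
```

>>> step_arm:
  plan:
    - [[0,0,-4,0,0],[0,0,-4,0,0],[0,0,-4,0,0]]

```text
time: 6.27
tool_pos: [0.508, -0.1867, 0.0394]
ee_rot: [3.14, 0.001, 1.343]
wrist_force: [0.0, 0.2, -1.8]
width: 0.0397
```

>>> step_arm:
  plan:
    - [[-1,-5,0,0,0],[-3,-10,0,0,0],[-4,-14,0,0,0],[-4,-16,0,0,0],[-4,-16,0,0,0]]

```text
time: 6.68
tool_pos: [0.5036, -0.2027, 0.0387]
ee_rot: [3.141, 0.0, 1.342]
wrist_force: [-1.0, 0.0, -2.8]
width: 0.0395
```

>>> step_arm:
  plan:
    - [[0,-2,0,0,0],[-1,-4,0,0,0],[-1,-5,0,0,0],[-1,-6,0,0,0],[-1,-6,0,0,0]]

```text
time: 7.1
tool_pos: [0.5032, -0.2051, 0.0387]
ee_rot: [-3.141, -0.006, 1.344]
wrist_force: [0.9, 8.2, -0.6]
width: 0.0399
```

>>> step_arm:
  plan:
    - [[0,-2,0,0,0],[0,-2,0,0,0],[0,-2,0,0,0],[0,-2,0,0,0],[0,-2,0,0,0]]

```text
time: 7.52
tool_pos: [0.5031, -0.2052, 0.0388]
ee_rot: [-3.14, -0.009, 1.344]
wrist_force: [0.7, 12.8, 1.9]
width: 0.0399
```

```bash
python3 - <<'E'
from h import *
o,s=snap('top','t5'); o,t=snap('side','s5')
C=np.zeros((400,800,3),np.uint8)
C[:400,:400]=cv2.resize(s['frame'][210:310,370:470,::-1],(400,400),interpolation=2)
C[:400,400:]=cv2.resize(t['frame'][120:220,300:400,::-1],(400,400),interpolation=2)
cv2.imwrite('pics/c5.png',C)
E
```

```text
(no output)
```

View pics/c5.png

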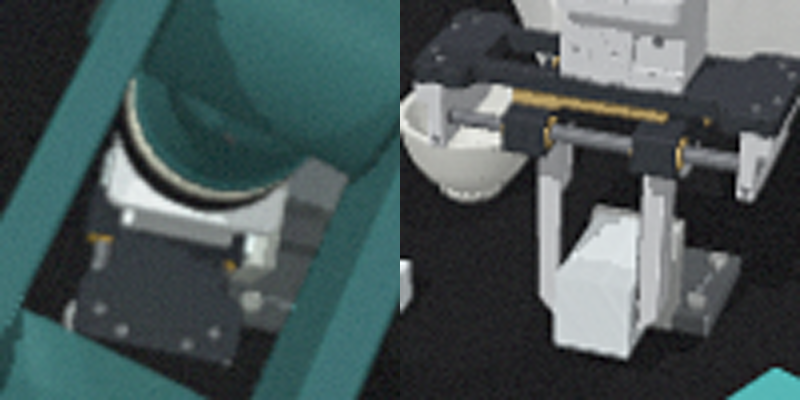

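>>> step_arm:
  plan:
    - [[4,18,0,0,0],[8,36,0,0,0],[12,54,0,0,0],[15,66,0,0,0],[15,66,30,0,0],[15,66,70,0,0],[15,66,85,0.12,0],[15,66,85,0.24,0]]

```text
time: 8.28
tool_pos: [0.5209, -0.1453, 0.1298]
ee_rot: [3.131, 0.005, 1.589]
wrist_force: [0.6, -0.5, -2.9]
width: 0.0399
```

>>> step_arm:
  plan:
    - [[0,0,0,0.12,0],[0,0,0,0.24,0],[0,0,0,0.36,0],[-10,-10,0,0.48,0],[-20,-20,0,0.6,0],[-40,-40,0,0.72,0],[-60,-60,0,0.84,0],[-80,-90,0,0.96,0]]

```text
time: 8.95
tool_pos: [0.4377, -0.2322, 0.1235]
ee_rot: [3.141, -0.001, 2.545]
wrist_force: [0.4, -1.1, -2.9]
width: 0.0401
```

>>> step_arm:
  plan:
    - [[0,0,0,0.12,0],[0,0,0,0.24,0],[0,0,0,0.36,0],[0,0,0,0.37,0],[0,0,0,0.37,0]]

```text
time: 9.37
tool_pos: [0.4385, -0.2327, 0.1235]
ee_rot: [-3.141, -0.0, 2.904]
wrist_force: [-0.8, -0.0, -3.2]
width: 0.0397
```

>>> step_arm:
  plan:
    - [[-2,-19,0,0.01,0],[-2,-19,-20,0.01,0],[-2,-19,-38,0.01,0],[-2,-19,-38,0.01,0]]

```text
time: 9.7
tool_pos: [0.4343, -0.2499, 0.0816]
ee_rot: [3.139, -0.007, 2.914]
wrist_force: [-1.3, 0.9, -3.7]
width: 0.0398
```

```bash
python3 - <<'E'
from h import *
o,s=snap('wrist','w6'); print(o['tool_pos'],o['ee_rot'],o['wrist_force'])
T=np.array(s['T_tool_cam']);K=np.array(s['camera_matrix'])
for f in('w3','w6'):
    g=cv2.cvtColor(cv2.imread(f'pics/{f}.png'),6)[:,285:340].mean(1)
    d=np.abs(np.diff(g));print(f,[(i,round(d[i],1)) for i in range(220,400) if d[i]>3])
E
```

```text
[ 0.43428736 -0.24989987  0.08155941] [ 3.13856406 -0.00740391  2.91444194] [-1.28087192  0.9340427  -3.65202758]
w3 [(246, np.float64(5.9)), (247, np.float64(28.9)), (248, np.float64(48.2)), (249, np.float64(42.9)), (250, np.float64(21.9)), (251, np.float64(4.9)), (283, np.float64(5.3)), (284, np.float64(4.4)), (398, np.float64(4.2)), (399, np.float64(20.9))]
w6 [(246, np.float64(11.7)), (247, np.float64(36.5)), (248, np.float64(45.3)), (249, np.float64(28.0)), (250, np.float64(8.7)), (282, np.float64(7.6)), (283, np.float64(12.8)), (284, np.float64(7.4)), (329, np.float64(3.0)), (330, np.float64(3.5)), (331, np.float64(3.2)), (369, np.float64(3.3)), (372, np.float64(5.5)), (373, np.float64(5.0)), (399, np.float64(11.2))]
```

>>> step_arm:
  plan:
    - [[0,0,-4,0,0],[-2,0,-7,0,0],[-4,1,-10,0,0],[-7,2,-13,0,0],[-10,2,-18,0,0],[-12,3,-23,0,0],[-12,3,-23,0,0]]

```text
time: 10.33
tool_pos: [0.4265, -0.2496, 0.0658]
ee_rot: [-3.139, 0.007, 2.917]
wrist_force: [0.1, 0.7, 5.5]
width: 0.0399
```

```bash
python3 - <<'E'
from h import *
o,s=snap('wrist','w7');o,t=snap('side','s7')
C=np.zeros((400,800,3),np.uint8)
C[:400,:400]=cv2.resize(s['frame'][200:440,200:440,::-1],(400,400))
C[:400,400:]=cv2.resize(t['frame'][120:220,310:410,::-1],(400,400),interpolation=2)
cv2.imwrite('pics/c7.png',C)
E
```

```text
(no output)
```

View pics/c7.png

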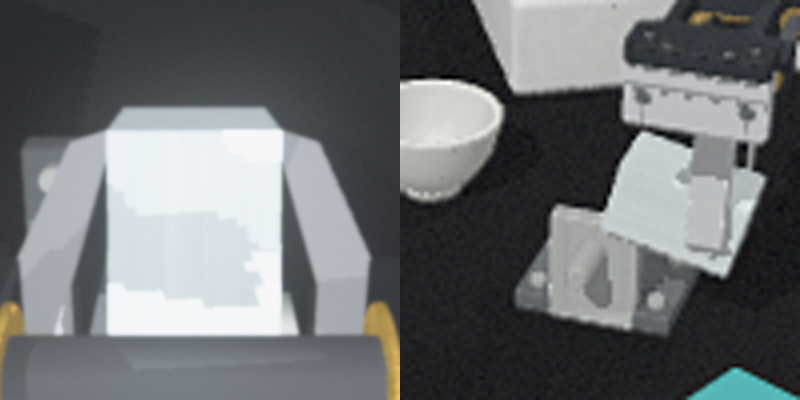

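>>> step_arm:
  plan:
    - [[-1,0,-6,0,0],[-2,0,-12,0,0],[-2,0,-18,0,0],[-1,0,-23,0,0],[-1,0,-23,0,0]]

```text
time: 10.85
tool_pos: [0.424, -0.2491, 0.0419]
ee_rot: [-3.14, 0.002, 2.917]
wrist_force: [-3.2, 1.1, 5.4]
width: 0.0399
```

>>> step_arm:
  plan:
    - [[2,0,-5,0,0],[4,-1,-10,0,0],[4,-1,-10,0,0],[4,-1,-10,0,0]]

```text
time: 11.18
tool_pos: [0.4272, -0.2498, 0.0318]
ee_rot: [-3.14, 0.0, 2.917]
wrist_force: [-4.7, 3.0, 7.0]
width: 0.0396
```

>>> step_arm:
  plan:
    - [[2,0,-3,0,0],[4,-1,-6,0,0],[6,-1,-9,0,0],[6,-1,-9,0,0],[6,-1,-9,0,0]]

```text
time: 11.6
tool_pos: [0.4323, -0.251, 0.0236]
ee_rot: [-3.14, -0.002, 2.917]
wrist_force: [-9.8, 2.3, 12.0]
width: 0.0399
```

```bash
python3 - <<'E'
from h import *
o,s=snap('wrist','w8');o,t=snap('side','s8');print(o['tool_pos'],o['wrist_force'])
C=np.zeros((400,800,3),np.uint8)
C[:400,:400]=cv2.resize(s['frame'][200:440,200:440,::-1],(400,400))
C[:400,400:]=cv2.resize(t['frame'][120:220,310:410,::-1],(400,400),interpolation=2)
cv2.imwrite('pics/c8.png',C)
E
```

```text
[ 0.43221054 -0.25100458  0.02363044] [-10.72959915   2.83340871  11.58051848]
```

View pics/c8.png

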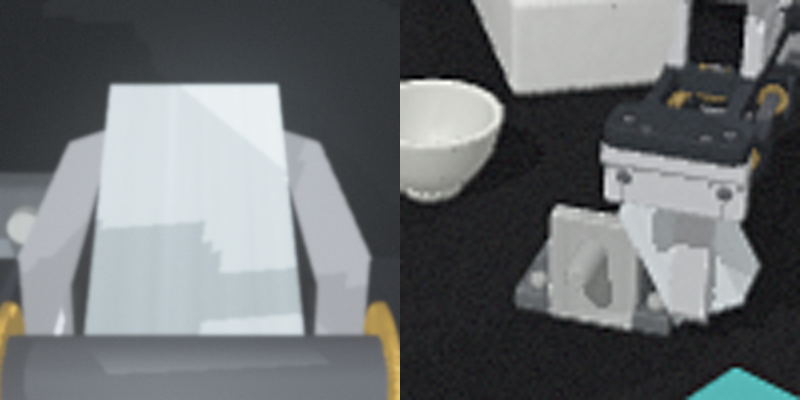

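>>> step_arm:
  plan:
    - [[3,-1,0,0,0],[5,-1,0,0,0],[7,-2,0,0,0],[9,-2,0,0,0],[9,-2,0,0,0]]

```text
time: 12.12
tool_pos: [0.4354, -0.2517, 0.0221]
ee_rot: [-3.14, -0.016, 2.917]
wrist_force: [-23.6, 3.9, 17.1]
width: 0.0397
```

```bash
cat > tilt.py <<'E'
from h import *
import sys
o,s=snap('wrist',sys.argv[1]); print(o['tool_pos'],o['wrist_force'])
T=np.array(s['T_tool_cam']);K=np.array(s['camera_matrix'])
g=cv2.GaussianBlur(cv2.cvtColor(s['frame'],7),(5,5),0).astype(float)
d=np.diff(g[:,295:335].mean(1));v=[i for i in range(150,390) if abs(d[i])>3];print('rows',[(i,int(d[i])) for i in v])
def pt(v):
    r=np.diff(g[v-1:v+2].mean(0)); l=200+np.argmax(np.abs(r[200:316]));q=316+np.argmax(np.abs(r[316:440]))
    z=K[0,0]*.04/(q-l);p=T[:3,:3]@(np.linalg.inv(K)@np.array([(l+q)/2,v,1])*z)+T[:3,3];return l,q,p.round(4)
for v in range(245,400,15):print(v,*pt(v))
E
python3 tilt.py w9
```

```text
[ 0.4353685  -0.25166302  0.02208994] [-23.55021031   3.87854624  17.07086588]
rows [(240, 6), (241, 20), (242, 38), (243, 44), (244, 31), (245, 14), (246, 3), (337, -3)]
245 264 366 [ 0.0304 -0.0013 -0.0167]
260 263 368 [ 0.0263 -0.0011 -0.0229]
275 261 370 [ 0.023  -0.0011 -0.0302]
290 238 393 [ 0.0364 -0.001  -0.0753]
305 231 400 [ 0.0367 -0.001  -0.0848]
320 225 407 [ 0.0367 -0.0009 -0.0924]
335 255 376 [ 0.0097 -0.0011 -0.0503]
350 253 378 [ 0.0073 -0.0011 -0.0558]
365 251 380 [ 0.0051 -0.001  -0.0608]
380 250 382 [ 0.0025 -0.0009 -0.0648]
395 248 383 [-0.0001 -0.001  -0.0685]
```

>>> step_arm:
  plan:
    - [[-3,1,3,0,0],[-3,1,6,0,0],[0,0,6,0,0],[2,0,6,0,0],[2,0,6,0,0]]

```text
time: 12.58
tool_pos: [0.4382, -0.2511, 0.0269]
ee_rot: [3.141, -0.016, 2.917]
wrist_force: [-21.6, 3.2, 11.9]
width: 0.0398
```

```bash
python3 tilt.py w10
```

```text
[ 0.43819931 -0.25107898  0.02691661] [-21.57180627   3.24902748  11.90686097]
rows [(240, 6), (241, 20), (242, 38), (243, 44), (244, 31), (245, 13), (246, 3), (335, -3)]
245 264 366 [ 0.0304 -0.0013 -0.0167]
260 263 368 [ 0.0263 -0.0011 -0.0229]
275 261 370 [ 0.023  -0.0011 -0.0302]
290 238 393 [ 0.0364 -0.001  -0.0753]
305 231 400 [ 0.0367 -0.001  -0.0848]
320 202 407 [ 0.0416 -0.0031 -0.1021]
335 255 376 [ 0.0097 -0.0011 -0.0503]
350 253 378 [ 0.0073 -0.0011 -0.0558]
365 251 380 [ 0.0051 -0.001  -0.0608]
380 249 382 [ 0.0031 -0.001  -0.0656]
395 248 383 [-0.0001 -0.001  -0.0685]
```

>>> step_arm:
  plan:
    - [[-12,3,0,0,0],[-22,5,0,0,0],[-22,5,-8,0,0],[-22,5,-14,0,0],[-22,5,-14,0,0],[-22,5,-14,0,0]]

```text
time: 13.13
tool_pos: [0.4227, -0.2472, 0.0117]
ee_rot: [3.141, -0.001, 2.917]
wrist_force: [-0.7, -0.1, -2.2]
width: 0.0397
```

```bash
python3 tilt.py w11 | egrep -v '^(290|305|320)'
```

```text
[ 0.42265068 -0.2472174   0.01167007] [-0.71844901 -0.13567316 -2.23564373]
rows [(240, 4), (241, 16), (242, 32), (243, 42), (244, 36), (245, 19), (246, 6), (336, -3), (389, 3)]
245 265 366 [ 0.0299 -0.0011 -0.0152]
260 263 368 [ 0.0263 -0.0011 -0.0229]
275 261 370 [ 0.023  -0.0011 -0.0302]
335 255 376 [ 0.0097 -0.0011 -0.0503]
350 253 378 [ 0.0073 -0.0011 -0.0558]
365 251 380 [ 0.0051 -0.0011 -0.0608]
380 250 382 [ 0.0025 -0.0009 -0.0648]
395 248 383 [-0.     -0.001  -0.0685]
```

>>> step_arm:
  plan:
    - [[4,-1,0,0,0],[7,-2,0,0,0],[10,-2,0,0,0],[12,-3,0,0,0],[13,-3,0,0,0],[13,-3,0,0,0]]

```text
time: 13.68
tool_pos: [0.4303, -0.2497, 0.0127]
ee_rot: [-3.141, -0.013, 2.917]
wrist_force: [-18.7, 3.0, 9.8]
width: 0.0399
```

```bash
python3 tilt.py w12 | egrep -v '^(290|305|320)'
```

```text
[ 0.43028493 -0.24966203  0.01266827] [-18.70963803   3.00039947   9.84321393]
rows [(240, 6), (241, 20), (242, 38), (243, 44), (244, 31), (245, 13), (246, 3), (334, -3), (335, -3)]
245 265 366 [ 0.0299 -0.0011 -0.0151]
260 263 368 [ 0.0263 -0.0011 -0.0229]
275 261 370 [ 0.023  -0.0011 -0.0302]
335 255 376 [ 0.0097 -0.0011 -0.0503]
350 253 378 [ 0.0073 -0.0011 -0.0558]
365 251 380 [ 0.0051 -0.001  -0.0608]
380 250 382 [ 0.0025 -0.0009 -0.0648]
395 248 383 [-0.0001 -0.001  -0.0685]
```

>>> step_arm:
  plan:
    - [[-25,6,0,0,0],[-50,12,0,0,0],[-70,16,0,0,0],[-70,16,-4,0,0],[-70,16,-6,0,0],[-70,16,-6,0,0]]

```text
time: 14.23
tool_pos: [0.3664, -0.2349, 0.0065]
ee_rot: [-3.142, 0.001, 2.917]
wrist_force: [0.3, -0.1, -2.7]
width: 0.0397
```

```bash
python3 - <<'E'
from h import *
o,t=snap('side','s13');print(o['tool_pos'],o['wrist_force'])
p=proj(o,t,o['tool_pos']);print(p);u,v=p.astype(int)
C=cv2.resize(t['frame'][v-70:v+50,u-80:u+80,::-1],(800,600),interpolation=2)
cv2.imwrite('pics/c13.png',C)
E
```

```text
[ 0.36641055 -0.23485061  0.00650596] [ 0.30327546 -0.14551251 -2.65012864]
[414.9 207.1]
```

View pics/c13.png

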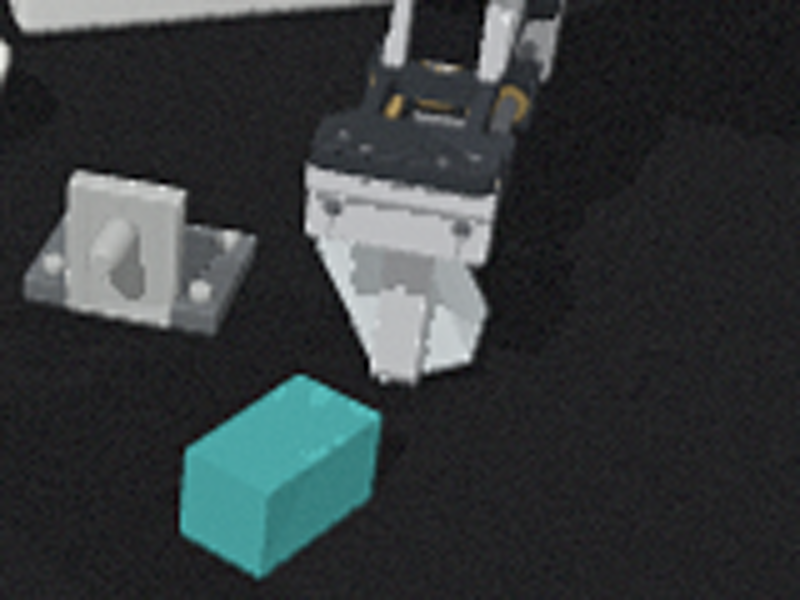

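>>> step_arm:
  plan:
    - [[0,0,-2,0,0],[0,0,-3,0,0],[0,0,-3,0,0]]

```text
time: 14.53
tool_pos: [0.3667, -0.235, 0.004]
ee_rot: [-3.141, 0.001, 2.917]
wrist_force: [2.1, 0.1, -0.7]
width: 0.0399
```

>>> step_arm:
  plan:
    - [[-6,1,0,0,0],[-18,4,0,0,0],[-32,7,0,0,60],[-46,10,0,0,60],[-50,11,0,0,60],[-50,11,0,0,60],[-50,11,0,0,60],[-50,11,0,0,60]]

```text
time: 15.2
tool_pos: [0.3164, -0.224, 0.004]
ee_rot: [-3.141, 0.001, 2.917]
wrist_force: [-0.0, 0.4, 0.0]
width: 0.056
```

```bash
python3 - <<'E'
from h import *
o,t=snap('side','s14');print(o['tool_pos'],o['wrist_force'],o['width'])
o,s=snap('wrist','w14');o,tp=snap('top','t14')
for n,im,(x0,y0,x1,y1) in(('side',t,(330,120,500,260)),('wrist',s,(200,150,440,398)),('top',tp,(340,240,520,400))):
    g=im['frame'].astype(int);m=((g.min(2)>(120 if n!='wrist' else 130))&(np.ptp(g,2)<40)).astype(np.uint8)*255
    k=np.zeros_like(m);k[y0:y1,x0:x1]=m[y0:y1,x0:x1]
    for c in sorted(cv2.findContours(k,0,2)[0],key=cv2.contourArea)[-4:]:
        print(n,cv2.contourArea(c),cv2.boundingRect(c))
E
```

```text
[ 0.31636259 -0.22399765  0.0039683 ] [-0.00302286  0.44209261  0.04515277] 0.05599098729372159
side 123.0 (438, 120, 35, 11)
side 590.5 (342, 171, 29, 31)
side 1042.0 (420, 176, 42, 45)
side 1923.0 (330, 120, 114, 36)
wrist 2739.5 (200, 277, 50, 121)
wrist 3199.5 (383, 277, 57, 121)
wrist 12696.0 (250, 286, 135, 112)
top 16.5 (453, 288, 6, 5)
top 17.0 (459, 254, 6, 5)
top 18.0 (430, 282, 6, 6)
top 320.5 (417, 249, 26, 30)
```

```bash
python3 - <<'E'
from h import *
im=cv2.imread('pics/w14.png');g=cv2.GaussianBlur(cv2.cvtColor(im,6),(3,3),0).astype(int)
for v in range(270,400,10):
    d=np.diff(g[v]);print(v,[(i,int(d[i])) for i in range(200,440) if abs(d[i])>=12 and abs(d[i])==max(abs(d[max(0,i-4):i+5]))], g[v,316])
print([(v,int(g[v,300:330].mean())) for v in range(270,400,4)])
E
```

```text
270 [] 71
280 [(236, 15), (237, 15), (249, -42), (382, 43), (396, -15)] 75
290 [(218, 42), (245, -37), (271, 49), (361, -45), (362, -45), (386, 40), (413, -37)] 233
300 [(212, 39), (213, 39), (241, -37), (268, 45), (269, 45), (364, -48), (390, 40), (419, -40)] 233
310 [(207, 39), (237, -36), (266, 48), (366, -45), (394, 41), (424, -41)] 233
320 [(201, 39), (233, -36), (264, 46), (369, -45), (398, 39), (430, -43)] 233
330 [(229, -35), (261, 40), (262, 40), (371, -45), (401, 39), (436, -36)] 233
340 [(226, -34), (259, 42), (374, -45), (405, 40)] 232
350 [(222, -33), (257, 39), (376, -45), (409, 40)] 233
360 [(218, -52), (254, 39), (379, -42), (413, 42)] 223
370 [(214, -49), (252, 40), (381, -42), (417, 40)] 222
380 [(214, -45), (250, 45), (383, -46), (417, 39)] 236
390 [(206, 14), (215, -47), (250, 51), (383, -56), (416, 37)] 244
[(270, 70), (274, 71), (278, 73), (282, 75), (286, 151), (290, 233), (294, 233), (298, 233), (302, 233), (306, 233), (310, 233), (314, 233), (318, 233), (322, 233), (326, 233), (330, 233), (334, 231), (338, 231), (342, 230), (346, 229), (350, 230), (354, 231), (358, 226), (362, 223), (366, 223), (370, 223), (374, 223), (378, 226), (382, 241), (386, 242), (390, 244), (394, 246), (398, 246)]
```

>>> step_arm:
  plan:
    - [[0,0,10,0,60],[0,0,22,0,60],[8,-2,22,0,60],[17,-4,22,0,60],[17,-4,22,0,60],[17,-4,22,0,60],[17,-4,22,0,0],[17,-4,22,0,0]]

```text
time: 16.02
tool_pos: [0.3322, -0.2271, 0.0249]
ee_rot: [3.141, -0.001, 2.917]
wrist_force: [-0.2, 0.0, 0.2]
width: 0.0463
```

>>> step_arm:
  plan:
    - [[0,0,0,0,0],[0,0,0,0,0],[0,0,0,0,0],[0,0,0,0,0],[0,0,0,0,0]]

```text
time: 16.43
tool_pos: [0.3322, -0.2272, 0.025]
ee_rot: [3.141, -0.001, 2.917]
wrist_force: [-0.3, 0.5, -2.6]
width: 0.0398
```

>>> step_arm:
  plan:
    - [[0,0,10,0,0],[0,0,30,0,0],[0,0,60,0,0],[0,0,90,0,0],[0,0,120,0,0],[0,0,140,0,0],[0,0,140,0,0],[0,0,140,0,0]]

```text
time: 17.1
tool_pos: [0.3331, -0.2279, 0.1667]
ee_rot: [-3.14, 0.003, 2.917]
wrist_force: [1.1, 1.1, -3.3]
width: 0.0402
```

```bash
python3 - <<'E'
from h import *
o,s=snap('wrist','w15');print(o['tool_pos'],o['wrist_force'],o['wrist_torque'],o['width'],abs(o['qvel']).max())
im=s['frame'];g=cv2.GaussianBlur(cv2.cvtColor(im,7),(3,3),0).astype(int)
for v in range(250,400,10):
    d=np.diff(g[v]);print(v,[(i,int(d[i])) for i in range(200,440) if abs(d[i])>=8 and abs(d[i])==max(abs(d[max(0,i-4):i+5]))])
print([(v,int(g[v,300:330].mean())) for v in range(220,400,3)])
o,t=snap('side','s15')
G=np.array(o['tool_pos'])
# side: predicted corners of upright block vs bright mask
th=2.917;ex=np.array([np.cos(th),np.sin(th),0]);ey=np.array([-np.sin(th),np.cos(th),0])
for a in(-1,1):
  for b in(-1,1):
    for z in(-.026,.044):print(a,b,z,proj(o,t,G+.02*a*ex+.02*b*ey+[0,0,z]))
E
```

```text
[ 0.33309191 -0.22793774  0.16665312] [ 1.12133829  1.14992173 -3.29917451] [-0.03382197 -0.15026636 -0.01522281] 0.04016589038208912 0.067771770002742
250 [(271, 41), (360, -40), (428, 18)]
260 [(268, 41), (363, -38), (422, 19)]
270 [(265, 38), (366, -39), (417, 18), (433, -8), (439, 15)]
280 [(255, 13), (370, -11), (376, -11), (377, -11), (378, -11), (379, -11), (411, 15), (433, 14)]
290 [(238, 33), (372, -8), (373, -8), (393, -33), (411, 15), (412, 15), (427, 16)]
300 [(234, 33), (256, 12), (375, -16), (398, -35), (417, 14), (422, 16)]
310 [(229, 34), (256, 11), (375, -17), (402, -34), (430, 14), (431, 14)]
320 [(225, 33), (257, 25), (374, -27), (407, -35)]
330 [(220, 35), (257, 49), (288, -8), (342, 9), (374, -51), (411, -34)]
340 [(216, 33), (251, -28), (258, 45), (347, 8), (348, 8), (373, -50), (380, 34), (415, -36)]
350 [(211, 34), (248, -29), (258, 48), (348, 9), (349, 9), (373, -53), (383, 35), (420, -37)]
360 [(211, 32), (245, -30), (259, 44), (372, -44), (386, 36), (421, -36)]
370 [(211, 31), (242, -30), (259, 47), (372, -49), (389, 34), (420, -35)]
380 [(212, 34), (242, -
[... 366 characters left out ...]
18), (277, 218), (280, 218), (283, 219), (286, 218), (289, 219), (292, 219), (295, 219), (298, 236), (301, 243), (304, 244), (307, 244), (310, 243), (313, 243), (316, 243), (319, 236), (322, 232), (325, 223), (328, 209), (331, 207), (334, 207), (337, 206), (340, 206), (343, 206), (346, 206), (349, 206), (352, 206), (355, 205), (358, 205), (361, 205), (364, 205), (367, 205), (370, 205), (373, 204), (376, 208), (379, 218), (382, 227), (385, 231), (388, 231), (391, 231), (394, 232), (397, 238)]
-1 -1 -0.026 [428.7 156.9]
-1 -1 0.044 [433.9 122.3]
-1 1 -0.026 [432.3 147.8]
-1 1 0.044 [437.5 114. ]
1 -1 -0.026 [449.9 160.3]
1 -1 0.044 [456.4 125.4]
1 1 -0.026 [452.8 150.9]
1 1 0.044 [459.2 116.8]
```

>>> step_arm:
  plan:
    - [[0,0,0,0,0],[0,0,0,0,0],[0,0,0,0,0],[0,0,0,0,0],[0,0,0,0,0],[0,0,0,0,0]]

```text
time: 17.7
tool_pos: [0.3326, -0.2275, 0.1653]
ee_rot: [3.141, -0.0, 2.917]
wrist_force: [0.0, 0.3, -2.6]
width: 0.0398
```

```bash
python3 - <<'E'
from h import *
o,t=snap('top','t16');a=cv2.imread('pics/top0.png');b=cv2.imread('pics/t16.png')
d=(cv2.absdiff(cv2.medianBlur(a,5),cv2.medianBlur(b,5)).max(2)>60).astype(np.uint8)
for c in cv2.findContours(d,0,2)[0]:
    if cv2.contourArea(c)>40:print(cv2.boundingRect(c))
o=robot.get_obs();print(o['tool_pos'],o['width'],abs(o['qvel']).max(),o['wrist_force'])
print(robot.close_job())
E
```

```text
(612, 474, 24, 6)
(446, 471, 11, 9)
(266, 461, 37, 19)
(246, 441, 50, 17)
(463, 349, 112, 131)
(467, 300, 91, 95)
(331, 282, 164, 198)
(308, 223, 33, 42)
[ 0.33260418 -0.22750362  0.16544067] 0.03982509202446003 0.002535254532092813 [ 0.29572597 -1.24230845 -3.23384718]
the job is handed in; nothing more can be done
None
```

I handed the job in at about 18 s of the 72 s allowed. The block is gripped and upright with its hole up, and its lower end is about 14 cm above the bench.

- **Pin fit:** I gripped the block near its solid end and pushed the hole end onto the pin. It stopped within about 2 mm of where I expected the plate. The push force rose to about 13 N and I held it there for more than 0.4 s.
- **Turning it upright:** I tipped the block in the grip against the edge of the gauge plate. It stopped turning at about 60°, probably against the gripper or from pad friction; I did not establish which. I then let it go with its lower end on the bench during a short sideways move. It came to rest standing, and I gripped it again at mid-height and lifted it.
- **Last checks:**
  - **Block pose:** the wrist camera shows the sides vertical and the hole in the top end.
  - **Grip and rest:** the finger opening is 39.8 mm, which matches the 40 mm block. The wrist carries about 3 N, roughly the block's weight, and the joints are practically still.
  - **Other things on the bench:** before-and-after top views differ only where the block lay and around the arm. None of the listed things looks moved, though I compared only the images and did not measure each one.

In the lift-off after the first grip, the fingers had not fully closed, so the block sat about 12 mm low in the jaws. I measured this and allowed for it.

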